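# Load a row of bottles into the dry-block heater

### The job

Move the row of four amber bottles from the grey rack into the heater: each bottle goes into the block whose bore is cut for its diameter, so the new row follows the order of the bores, whatever that is. Set the glass down gently, each bottle upright on the floor of its bore, and leave the beaker and the timer where they are.

Things in the scene. Friction and masses are not known exactly. Their poses are not given: they have to be found in the camera images.
- bottle_a: the slimmest of 4 amber glass bottles, 16 mm in diameter, 90 mm tall, 25 g, loose. Fixed black cap 15 mm in diameter, 22 mm high; under it a 9 mm neck; shoulder ends 42 mm below the top. Origin: centre of underside, z up. Starts upright in a row, any order, about 70 mm apart, in a fixed grey divided rack, 283 x 66 mm, floor 4 mm thick, walls 31 mm high
- bottle_b: the second slimmest of 4 amber glass bottles, 25 mm in diameter, 92 mm tall, 50 g, loose. Fixed black cap 21 mm in diameter, 22 mm high; under it a 9 mm neck; shoulder ends 42 mm below the top. Origin: centre of underside, z up. Starts upright in a row, any order, about 70 mm apart, in a fixed grey divided rack, 283 x 66 mm, floor 4 mm thick, walls 31 mm high
- bottle_c: the second widest of 4 amber glass bottles, 34 mm in diameter, 94 mm tall, 80 g, loose. Fixed black cap 26 mm in diameter, 22 mm high; under it a 9 mm neck; shoulder ends 42 mm below the top. Origin: centre of underside, z up. Starts upright in a row, any order, about 70 mm apart, in a fixed grey divided rack, 283 x 66 mm, floor 4 mm thick, walls 31 mm high
- bottle_d: the widest of 4 amber glass bottles, 43 mm in diameter, 96 mm tall, 120 g, loose. Fixed black cap 32 mm in diameter, 22 mm high; under it a 9 mm neck; shoulder ends 42 mm below the top. Origin: centre of underside, z up. Starts upright in a row, any order, about 70 mm apart, in a fixed grey divided rack, 283 x 66 mm, floor 4 mm thick, walls 31 mm high
- block_a: fixed aluminium block 60 x 60 x 45 mm with a central upright bore of 23 mm diameter, 30 mm deep, 2.5 mm chamfer. Origin: centre of underside; bore's mouth 45 mm, its floor 15 mm above it (+z). One of 4 in a row along their x, any order, 61 mm apart, in a white heater 52 mm high (blocks stand 13 mm proud) that runs 44 mm to either side of the row
- block_b: fixed aluminium block 60 x 60 x 45 mm with a central upright bore of 32 mm diameter, 30 mm deep, 2.5 mm chamfer. Origin: centre of underside; bore's mouth 45 mm, its floor 15 mm above it (+z). One of 4 in a row along their x, any order, 61 mm apart, in a white heater 52 mm high (blocks stand 13 mm proud) that runs 44 mm to either side of the row
- block_c: fixed aluminium block 60 x 60 x 45 mm with a central upright bore of 41 mm diameter, 30 mm deep, 2.5 mm chamfer. Origin: centre of underside; bore's mouth 45 mm, its floor 15 mm above it (+z). One of 4 in a row along their x, any order, 61 mm apart, in a white heater 52 mm high (blocks stand 13 mm proud) that runs 44 mm to either side of the row
- block_d: fixed aluminium block 60 x 60 x 45 mm with a central upright bore of 50 mm diameter, 30 mm deep, 2.5 mm chamfer. Origin: centre of underside; bore's mouth 45 mm, its floor 15 mm above it (+z). One of 4 in a row along their x, any order, 61 mm apart, in a white heater 52 mm high (blocks stand 13 mm proud) that runs 44 mm to either side of the row
- beaker: bystander: empty glass beaker, 56 mm in diameter, 72 mm tall, loose; origin at the centre of its underside
- timer: bystander: white digital timer standing on edge, 20 x 62 x 60 mm, loose; origin at the centre of its underside
There are look-alikes about, which are no part of the job. What is shaped like the bottle_c but purple or red is not meant.

How it is judged:
At the end, for the whole second after the job is handed in: Each of the four bottles stands in the block bored 7 mm wider than itself: its underside on the bore's floor (within 3 mm in height), within 8 mm of the bore's axis, upright within 0.1 rad, at rest and released (horizontal distance between bottle_a and block_a below 0.008 m and z of bottle_a in the frame of block_a between 0.012 and 0.018 m and angle between each of bottle_a, bottle_b, bottle_c, bottle_d's own z axis and vertical below 0.1 rad and linear speed of each of bottle_a, bottle_b, bottle_c, bottle_d below 0.02 m/s and contact force between the fingers and bottle_a below 0.1 N and horizontal distance between bottle_b and block_b below 0.008 m and z of bottle_b in the frame of block_b between 0.012 and 0.018 m and contact force between the fingers and bottle_b below 0.1 N and horizontal distance between bottle_c and block_c below 0.008 m and z of bottle_c in the frame of block_c between 0.012 and 0.018 m and contact force between the fingers and bottle_c below 0.1 N and horizontal distance between bottle_d and block_d below 0.008 m and z of bottle_d in the frame of block_d between 0.012 and 0.018 m and contact force between the fingers and bottle_d below 0.1 N); the robot touches nothing.
It fails at once if the beaker is shoved more than 30 mm from where it stood or knocked over (distance of beaker from where it was at the start of the episode above 0.03 m or angle between beaker's own z axis and vertical above 0.5 rad).
It fails at once if the timer is shoved more than 30 mm from where it stood or knocked over (distance of timer from where it was at the start of the episode above 0.03 m or angle between timer's own z axis and vertical above 0.5 rad).
It fails at once if a glass bottle is dropped (out of the fingers it moves faster than 0.5 m/s, a fall of about 12 mm) ((linear speed of bottle_a above 0.5 m/s and contact force between the fingers and bottle_a below 0.1 N) or (linear speed of bottle_b above 0.5 m/s and contact force between the fingers and bottle_b below 0.1 N) or (linear speed of bottle_c above 0.5 m/s and contact force between the fingers and bottle_c below 0.1 N) or (linear speed of bottle_d above 0.5 m/s and contact force between the fingers and bottle_d below 0.1 N)).
It fails at once if a glass bottle is pressed against a metal block with more than 40 N (contact force between any of bottle_a, bottle_b, bottle_c, bottle_d and block_a above 40 N or contact force between any of bottle_a, bottle_b, bottle_c, bottle_d and block_b above 40 N or contact force between any of bottle_a, bottle_b, bottle_c, bottle_d and block_c above 40 N or contact force between any of bottle_a, bottle_b, bottle_c, bottle_d and block_d above 40 N).
It also fails if it takes over 88 s, if anything falls off the work surface, if the arm or the gripper's body presses on something with over 40 N, if the wrist force passes 120 N, or if a joint passes its speed limit or range.

### The arm

A 7-joint arm with a two-finger parallel gripper is mounted at the origin on a cart in front of the work surface, level with it; the furniture and walls round the work are solid. World frame = base frame: x ahead of the robot, y to its left, z up, the work surface at z = 0. Lengths are in m, angles in rad, forces in N, time in s.
With the tool pointing down it reaches from about 0.35 to 0.9 m from the base axis. Payload 7.2 kg.
Tool frame: the origin (TCP) lies at the very end of the fingers, on their centre line; the grasp point (between the pads) lies 19 mm behind it (manip.grip_point_offset is the distance from the TCP to the grasp point, in m); z points along the fingers, y is the line along which they close (so a half turn about z gives the same grasp; the last joint's range is limited). The gripper opens to 85 mm and grips with 20 to 120 N. Pads are 22 mm wide; open, the fingers measure 114 mm over their backs; the gripper's body (76 mm by 85 mm) begins 54 mm behind the grasp point. The pads swing forward as they close: fully open they stand 13 mm farther back than shut.
Start: joints at [-1.21, 0.411, -0.013, 1.596, 0.006, 1.134, -0.082], TCP at [0.26, 0.568, 0.231] pointing down, gripper open.
Joint ranges: [-2.95, 2.95], [-0.29, 1.99], [-1.47, 1.44], [0.14, 2.54], [-1.03, 4.17], [0.13, 1.85], [-2.86, 2.86]. Speed limits (rad/s): [2.39, 2.39, 3.01, 3.01, 3.14, 3.14, 3.14].

### API

Orientations are given as a unit quaternion [x, y, z, w].
In Python, from plant import status, optics, job, manip gives the robot as it stands.
- The arm moves only by the tool apply_moves, never from a script. Its argument "motion" is a list of rows, each an object with "delta_rot": the turn, a rotation vector about the tool's x, y, z each as a share of pi/2 rad, from -1 to 1, a list of three; "dp": the shift along the tool's x, y, z each as a share of 0.1 m, from -1 to 1, a list of three; "hand": the closure, from 0 (fully open) to 1 (shut). In form: [{"delta_rot": [wx, wy, wz], "dp": [x, y, z], "hand": hand}, ...]. A call has 1 to 10 rows; each row is the pose to reach, as a shift and turn from the pose commanded when the call began, along the tool's axes at that moment; what a row does not reach only later rows make up. A row lasts 1/12 s, in which the tool goes at most 41.7 mm and 7.16 degrees, less where a joint would pass 70% of its speed; a pose out of reach is approached as far as the arm can. A call with a number of a shift or a turn outside -1 to 1 is refused whole. A call with a gripper value outside its range is refused whole. The fingers move at their own pace and stop on an object; the grip force is fixed at half the most. Time passes only in rows, so rows that repeat a pose let the fingers close. It gives the time, the measured TCP pose, the force, the opening and the grip force at its end, in the units of the state.
- status.get_obs(): the state, without advancing time (a new reading comes with each control period).
- optics.camera(name): name is "side" or "top" or "wrist"; returns the picture (480x640x3 uint8, red, green, blue); there is no depth.
- optics.camera_info(name): a dict with "fov_y" (degrees; the focal length in pixels is half the picture's height over the tangent of half this angle, whatever the lens; pixels are square), "cx", "cy" (the principal point, pixels), "cam_to_world" (4x4, takes a point from camera to world coordinates). Camera axes: x right, y down, z forward; pixel columns grow to the right and rows downward; lengths in m; the calibration is good to about 2 mm. The wrist camera is an equidistant fisheye: a pixel r from the principal point sees the ray r / f radians off the axis. A picture is of the moment at which its call begins: read the wrist's pose just before it. camera_info takes no time and is no camera call; for the wrist camera it gives the pose at the moment of the call.
- job.close_job(): hands the job in; it is judged then, once.
The state is a dict: "time_s": time; "joint_pos": joint angles; "qvel": joint speeds; "tau": joint torques, N m; "eef_pos": TCP position; "orientation": TCP orientation; "contact_force": force on the tool from outside, world axes, zero at the start; "torque": the same for the moment, N m; "gripper_width": finger opening in m; "finger_force": force on a finger pad.
Only numpy, scipy, OpenCV 4.12 (cv2) and the standard library are available. Lean on these libraries where they do the work, as an engineer would, in place of code of your own. Each camera call takes 0.05 s, during which the arm holds its last target. There are 200 camera calls.

## Working session

There is one attempt and no reset: what is moved stays moved. The work goes in short steps, Python scripts to look and compute and a tool call to move; the robot and the scene stay as the last step left them, time stands still between calls to the robot, and variables do not carry over. Pictures are saved under pics/ and viewed, at most 14 in all, crops included, and the job is handed in when it is done.

Besides the shell and the picture viewer there is one more tool, called after ">>>" as name([rows], argument=value, ...), one row to a line, values as JSON. apply_moves: Moves the arm, as the interface text tells. Its arguments: {"type":"object","properties":{"motion":{"type":"array"}},"required":["motion"]}

```bash
ls; mkdir -p pics
python3 - <<'E'
from plant import status, optics, job, manip
import cv2,numpy as np
np.set_printoptions(precision=4,suppress=True)
print(status.get_obs()); print(manip.grip_point_offset)
for n in("top","side","wrist"):
    i=optics.camera_info(n);print(n,i)
    cv2.imwrite(f"pics/{n}0.png",optics.camera(n)[:,:,::-1])
E
```

```text
pics
{'time_s': 0.0, 'joint_pos': array([-1.2102,  0.4119, -0.0127,  1.5971,  0.0056,  1.1343, -0.0822]), 'qvel': array([ 0.0015,  0.0008, -0.0008, -0.0006,  0.0011,  0.    ,  0.0014]), 'tau': array([  0.0006, -60.0638,   0.6822, -29.94  ,   0.0138,   0.0106,
         0.    ]), 'eef_pos': array([0.2597, 0.568 , 0.2304]), 'orientation': array([ 0.2127,  0.9771, -0.0008, -0.0001]), 'contact_force': array([-0.0754, -0.1617,  0.1117]), 'torque': array([-0.0209,  0.0151,  0.0043]), 'finger_force': 0.0, 'gripper_width': 0.08501718080144663}
0.0187
top {'fov_y': 51.96527718737452, 'cx': 318.24447194816815, 'cy': 245.19496552665836, 'cam_to_world': array([[ 0.0282, -0.9784,  0.2047,  0.3665],
       [-0.9996, -0.0284,  0.0016,  0.4416],
       [ 0.0042, -0.2047, -0.9788,  1.0225],
       [ 0.    ,  0.    ,  0.    ,  1.    ]])}
side {'fov_y': 52.53693137715703, 'cx': 319.4565571396942, 'cy': 239.22884435108267, 'cam_to_world': array([[-0.9171, -0.2737,  0.2897,  0.3062],
       [-0.3985,  0.622 , -0.674 ,  1.1188],
       [ 0.0042, -0.7336, -0.6795,  0.7376],
       [ 0.    ,  0.    ,  0.    ,  1.    ]])}
wrist {'fov_y': 65.70646984690485, 'cx': 318.69532493757004, 'cy': 240.89588367686542, 'cam_to_world': array([[ 0.4158,  0.8695,  0.2667,  0.1922],
       [ 0.9094, -0.3971, -0.1235,  0.5983],
       [-0.0014,  0.2939, -0.9558,  0.3735],
       [ 0.    ,  0.    ,  0.    ,  1.    ]])}
```

View pics/top0.png

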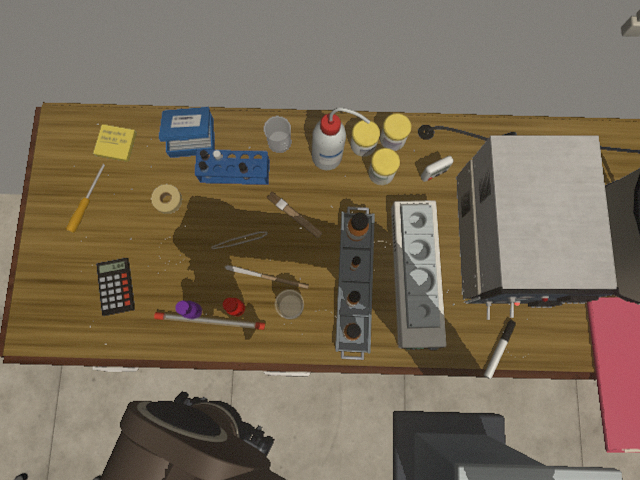

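View pics/side0.png

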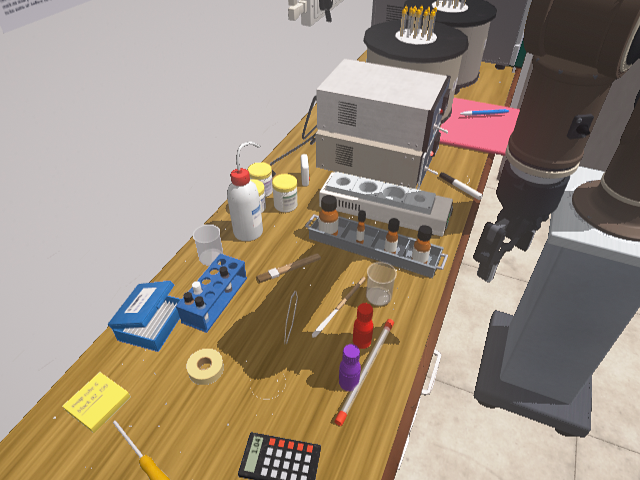

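Top view: the rack runs along image vertical at column ~355 (bottles at rows ~223, 262, 297, 330). The heater is at column ~418 (bores at rows 217–310). In the side view, the bottles from far to near robot look like wide, slim, medium, medium. I'll enlarge both.

Run:
```python
import cv2
t=cv2.imread("pics/top0.png")[195:365,325:455]; cv2.imwrite("pics/topc.png",cv2.resize(t,None,fx=3.5,fy=3.5,interpolation=cv2.INTER_CUBIC))
s=cv2.imread("pics/side0.png")[160:280,295:460]; cv2.imwrite("pics/sidec.png",cv2.resize(s,None,fx=4.8,fy=4.8,interpolation=cv2.INTER_CUBIC))
```

```text
(no output)
```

View pics/topc.png

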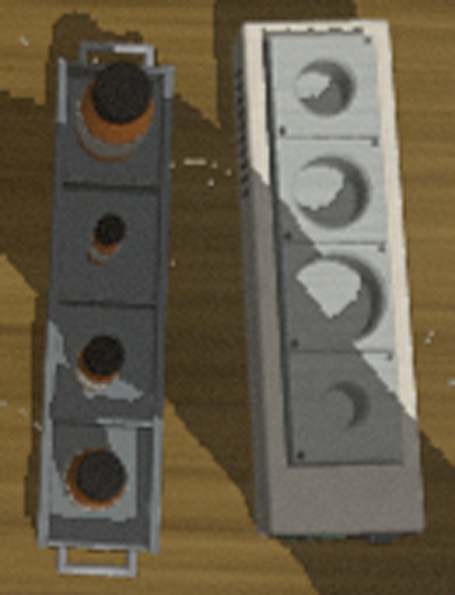

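View pics/sidec.png

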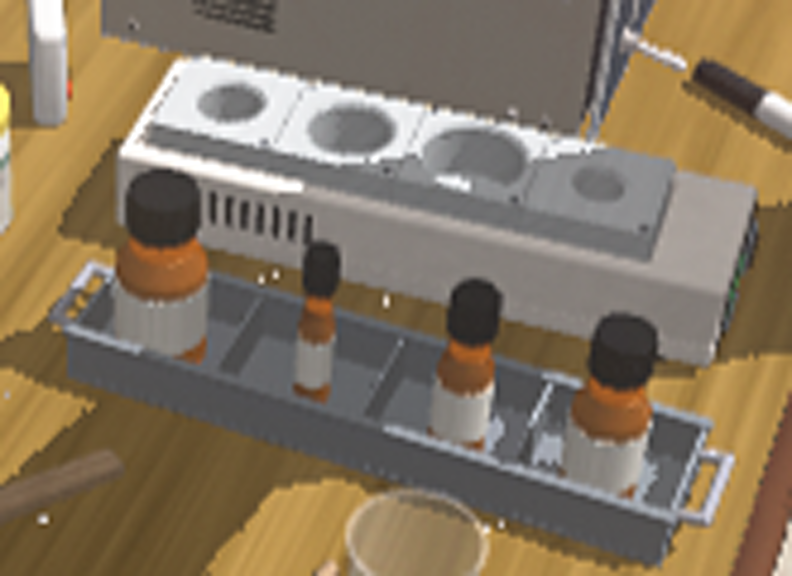

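Rack order from far to near is d, a, b, c. Heater order from far to near is b, c, d, a (crop diameters about 60, 74, 88 and 46 px). Next I triangulate cap centres and bore mouths from the positions I read.

```bash
cat > h.py <<'E'
from plant import status, optics, job, manip
import cv2,numpy as np
from scipy.spatial.transform import Rotation as R
np.set_printoptions(precision=4,suppress=True)
def ray(n,uv,i=None):
    i=i or optics.camera_info(n); f=240/np.tan(np.radians(i['fov_y']/2))
    x,y=(uv[0]-i['cx'])/f,(uv[1]-i['cy'])/f
    if n=='wrist':
        r=np.hypot(x,y); s=np.sin(r)/r if r>1e-9 else 1; d=np.array([x*s,y*s,np.cos(r)])
    else: d=np.array([x,y,1.]); d/=np.linalg.norm(d)
    M=np.array(i['cam_to_world']); return M[:3,3],M[:3,:3]@d
def tri(rays):
    A=sum(np.eye(3)-np.outer(d,d) for o,d in rays); b=sum((np.eye(3)-np.outer(d,d))@o for o,d in rays)
    p=np.linalg.solve(A,b); return p,max(np.linalg.norm(np.cross(p-o,d)) for o,d in rays)
def atz(n,uv,z,i=None):
    o,d=ray(n,uv,i); return o+d*(z-o[2])/d[2]
def proj(n,P,i=None):
    i=i or optics.camera_info(n); f=240/np.tan(np.radians(i['fov_y']/2)); M=np.array(i['cam_to_world'])
    c=(np.atleast_2d(P)-M[:3,3])@M[:3,:3]; h=np.hypot(c[:,0],c[:,1])
    k=f*np.arctan2(h,c[:,2])/np.maximum(h,1e-9) if n=='wrist' else f/c[:,2]
    return np.c_[i['cx']+k*c[:,0],i['cy']+k*c[:,1]]
def cmd(target,yaxis_ang=None):
    "dp (tool axes /0.1) and turn about tool z to reach TCP target with tool y at world angle"
    o=status.get_obs(); r=R.from_quat(o['orientation']); m=r.as_matrix()
    print('tcp',o['eef_pos'],'yang',np.degrees(np.arctan2(m[1,1],m[0,1])),'z',m[:,2],'t',o['time_s'])
    print('dp',r.inv().apply(np.array(target)-o['eef_pos'])/0.1)
    if yaxis_ang is not None:
        a=np.radians(yaxis_ang); y=np.array([np.cos(a),np.sin(a),0]); z=np.array([0,0,-1.])
        t=R.from_matrix(np.c_[np.cross(y,z),y,z]); print('rot',(r.inv()*t).as_rotvec()/(np.pi/2))
E
python3 - <<'E'
from h import *
T={'d':(122,92),'a':(110,230),'b':(103,358),'c':(100,475),'Bb':(325,87),'Bc':(332,192),'Bd':(341,297),'Ba':(348,405)}
S={'d':(162,208),'a':(321,270),'b':(474,313),'c':(623,352),'Bb':(232,102),'Bc':(352,130),'Bd':(476,157),'Ba':(600,184)}
for k in T:
    p,e=tri([ray('top',(T[k][0]/3.5+325,T[k][1]/3.5+195)),ray('side',(S[k][0]/4.8+295,S[k][1]/4.8+160))]); print(k,p,e)
cmd([.3,.4,.2])
print('beaker',tri([ray('top',(289,298)),ray('side',(381,270))]))
print('timer',tri([ray('top',(437,167)),ray('side',(305,170))]))
print('oven corner',tri([ray('top',(459,182)),ray('side',(318,100))]), 'white bottle red cap',tri([ray('top',(330,125)),ray('side',(240,176))]))
E
```

```text
d [0.6111 0.3628 0.0879] 0.0010861353887625382
a [0.5336 0.3681 0.0822] 0.001008174395605242
b [0.463  0.3714 0.0846] 0.00043643021548983466
c [0.3992 0.3722 0.0864] 0.001306007644418251
Bb [0.6236 0.244  0.0633] 0.0014271357129456946
Bc [0.5626 0.2407 0.0623] 0.001190381481386136
Bd [0.5022 0.2363 0.0617] 0.0016658718734857757
Ba [0.4423 0.2335 0.0621] 0.0013101328057030393
tcp [0.2598 0.5681 0.2307] yang 65.4332158665836 z [-0.0004 -0.0011 -1.    ] t 0.15
dp [-1.0648 -1.3608  0.3084]
beaker (array([0.4538, 0.4956, 0.0776]), np.float64(0.005366825775751779))
timer (array([0.7481, 0.1945, 0.0299]), np.float64(0.0035377282400412655))
oven corner (array([0.6729, 0.2147, 0.236 ]), np.float64(0.026091926537060918)) white bottle red cap (array([0.7829, 0.4272, 0.1512]), np.float64(0.0002935726526333184))
```

Run:
```python
from h import *
for a,b in(((490,137),(318,93)),((472,293),(437,103)),((459,182),(318,165)),((466,300),(425,180))): print(tri([ray('top',a),ray('side',b)]))
B=np.array([[.6236,.244],[.5626,.2407],[.5022,.2363],[.4423,.2335]])
# refit rows at known z (65 mm mouth; cap mid) from the top camera only and from side only
T={'d':(122,92),'a':(110,230),'b':(103,358),'c':(100,475),'Bb':(325,87),'Bc':(332,192),'Bd':(341,297),'Ba':(348,405)}
S={'d':(162,208),'a':(321,270),'b':(474,313),'c':(623,352),'Bb':(232,102),'Bc':(352,130),'Bd':(476,157),'Ba':(600,184)}
for k in T:
    z=.065 if k[0]=='B' else .085+{'a':-2,'b':0,'c':2,'d':4}[k]/1e3
    print(k,atz('top',(T[k][0]/3.5+325,T[k][1]/3.5+195),z)[:2],atz('side',(S[k][0]/4.8+295,S[k][1]/4.8+160),z)[:2])
cmd([.4,.372,.17],87.5)
```

```text
(array([0.7326, 0.1481, 0.2202]), np.float64(0.003298053242219004))
(array([0.4501, 0.2086, 0.282 ]), np.float64(0.00446205296914851))
(array([0.7268, 0.1458, 0.018 ]), np.float64(0.002888628564852712))
(array([0.4587, 0.1492, 0.0545]), np.float64(0.008732392824614833))
d [0.6119 0.3631] [0.6095 0.3642]
a [0.5345 0.3683] [0.5323 0.3691]
b [0.4634 0.3714] [0.4624 0.3719]
c [0.4005 0.3724] [0.3978 0.3729]
Bb [0.6246 0.2445] [0.6213 0.2463]
Bc [0.5632 0.2414] [0.5603 0.2442]
Bd [0.5034 0.2372] [0.4995 0.2406]
Ba [0.4433 0.2342] [0.4404 0.2372]
tcp [0.2598 0.5681 0.2307] yang 65.4332158665836 z [-0.0004 -0.0011 -1.    ] t 0.15
dp [-2.0906 -1.1994  0.6083]
rot [-0.0008 -0.0001 -0.2452]
```

>>> apply_moves([
  {"delta_rot":[0,0,-0.05],"dp":[-0.15,-0.09,0],"hand":0},
  {"delta_rot":[0,0,-0.12],"dp":[-0.4,-0.23,0],"hand":0},
  {"delta_rot":[0,0,-0.19],"dp":[-0.65,-0.38,0],"hand":0},
  {"delta_rot":[0,0,-0.25],"dp":[-0.88,-0.5,0],"hand":0},
  {"delta_rot":[0,0,-0.273],"dp":[-0.95,-0.55,0],"hand":0},
  {"delta_rot":[0,0,-0.273],"dp":[-0.95,-0.55,0],"hand":0},
])

```text
time_s: 0.65
eef_pos: [0.3258, 0.4762, 0.2313]
orientation: [0.001, 1.0, -0.001, 0.0]
contact_force: [-0.0, 0.1, -0.6]
gripper_width: 0.0854
finger_force: 0.0
```

>>> apply_moves([
  {"delta_rot":[0,0,0],"dp":[-0.1,-0.15,0],"hand":0},
  {"delta_rot":[0,0,0],"dp":[-0.28,-0.4,0],"hand":0},
  {"delta_rot":[0,0,0],"dp":[-0.46,-0.65,0],"hand":0},
  {"delta_rot":[0,0,0],"dp":[-0.63,-0.89,0],"hand":0},
])

```text
time_s: 0.98
eef_pos: [0.3861, 0.39, 0.2311]
orientation: [-0.0, 1.0, 0.0, -0.0]
contact_force: [1.1, 0.2, 0.0]
gripper_width: 0.0852
finger_force: 0.0
```

>>> apply_moves([
  {"delta_rot":[0,0,0],"dp":[-0.18,-0.25,0],"hand":0},
  {"delta_rot":[0,0,0],"dp":[-0.36,-0.5,0],"hand":0},
  {"delta_rot":[0,0,0],"dp":[-0.53,-0.75,0],"hand":0},
  {"delta_rot":[0,0,0],"dp":[-0.63,-0.89,0],"hand":0},
  {"delta_rot":[0,0,0],"dp":[-0.63,-0.89,0],"hand":0},
  {"delta_rot":[0,0,0],"dp":[-0.63,-0.89,0],"hand":0},
])

```text
time_s: 1.48
eef_pos: [0.4494, 0.3013, 0.2312]
orientation: [0.001, 1.0, 0.0, -0.0]
contact_force: [-0.2, -0.2, 0.1]
gripper_width: 0.0857
finger_force: 0.0
```

Run:
```python
from h import *
import pickle
o=status.get_obs(); i=optics.camera_info('wrist'); im=optics.camera('wrist')
cmd([.45,.30,.23],90)
pickle.dump((im,i),open('w1.pkl','wb'))
cv2.imwrite('pics/w1.png',im[:,:,::-1])
```

```text
tcp [0.4487 0.3023 0.2311] yang 90.00112418971824 z [-0.0007  0.0006 -1.    ] t 1.5333
dp [-0.0132 -0.0227  0.0113]
rot [ 0.0004 -0.0004  0.    ]
```

View pics/w1.png

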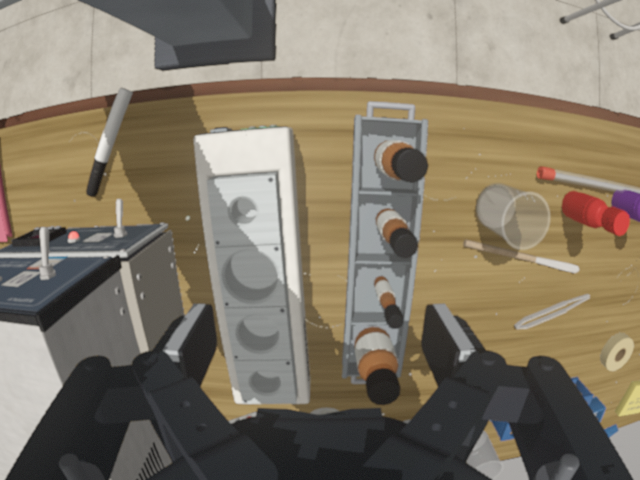

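Wrist view: bores a (243,209), d (249,274), c (258,332), b (265,382). Cap tops c (410,163), b (404,242), a (394,318), d (383,386).

Run:
```python
from h import *
import pickle
im,i=pickle.load(open('w1.pkl','rb'))
for k,uv in dict(Ba=(243,209.5),Bd=(249.5,274),Bc=(258,332),Bb=(265.5,382)).items(): print(k,atz('wrist',uv,.065,i))
for k,uv,z in (('c',(410,163),98),('b',(404,242),96),('a',(394,318),94),('d',(383,386),100)): print(k,atz('wrist',uv,z/1000,i))
# overlay predicted model circles from the 2-camera estimate
t=np.linspace(0,2*np.pi,60); big=cv2.resize(im[:,:,::-1].copy()[140:410,180:440],None,fx=2.9,fy=2.2,interpolation=cv2.INTER_CUBIC)
def circ(c,r,z,col):
    p=proj('wrist',np.c_[c[0]+r*np.cos(t),c[1]+r*np.sin(t),0*t+z],i); p=((p-[180,140]+.5)*[2.9,2.2]).astype(np.int32); cv2.polylines(big,[p],True,col,1)
for c,r in (((.4418,.2345),14),((.5015,.2377),27.5),((.5617,.2420),23),((.6225,.2450),18.5)): circ(c,r/1000,.065,(0,0,255))
for c,r,z in (((.399,.3725),13,98),((.463,.3715),10.5,96),((.5335,.3685),7.5,94),((.611,.3635),16,100)): circ(c,r/1000,z/1000,(0,255,0))
cv2.imwrite('pics/w1o.png',big)
```

```text
Ba [0.4416 0.2351 0.065 ]
Bd [0.5013 0.2374 0.065 ]
Bc [0.5625 0.2411 0.065 ]
Bb [0.625 0.244 0.065]
c [0.3985 0.3694 0.098 ]
b [0.4616 0.3683 0.096 ]
a [0.5314 0.3655 0.094 ]
d [0.6026 0.3606 0.1   ]
```

View pics/w1o.png

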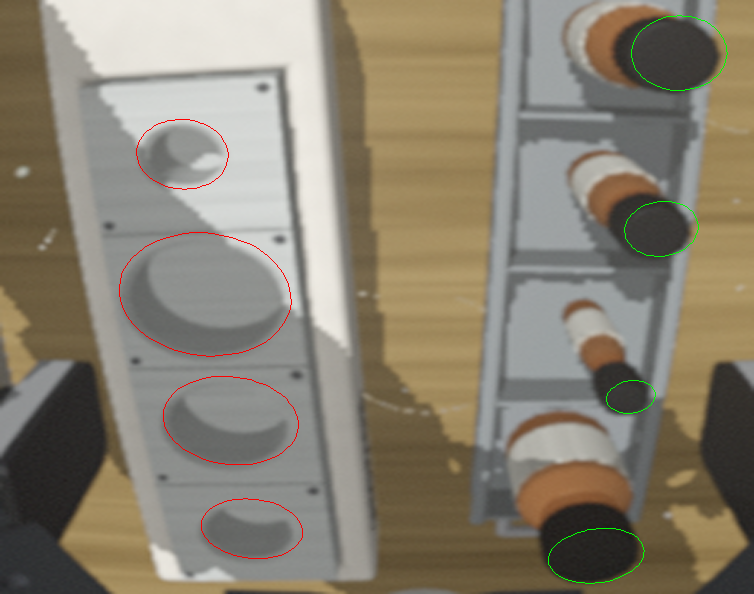

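>>> apply_moves([
  {"delta_rot":[0,0,0],"dp":[-0.04,0.15,0.05],"hand":0},
  {"delta_rot":[0,0,0],"dp":[-0.1,0.4,0.2],"hand":0},
  {"delta_rot":[0,0,0],"dp":[-0.138,0.6,0.5],"hand":0},
  {"delta_rot":[0,0,0],"dp":[-0.138,0.674,0.75],"hand":0},
  {"delta_rot":[0,0,0],"dp":[-0.138,0.674,0.8],"hand":0},
  {"delta_rot":[0,0,0],"dp":[-0.138,0.674,0.8],"hand":0},
  {"delta_rot":[0,0,0],"dp":[-0.138,0.674,0.8],"hand":0},
])

```text
time_s: 2.12
eef_pos: [0.4629, 0.3688, 0.1516]
orientation: [-0.0, 1.0, -0.0, -0.0]
contact_force: [0.1, -0.1, 0.6]
gripper_width: 0.0853
finger_force: 0.0
```

Run:
```python
from h import *
i=optics.camera_info('wrist'); im=optics.camera('wrist')
cmd([.4625,.3697,.064],90)
t=np.linspace(0,2*np.pi,60)
big=cv2.resize(im[:,:,::-1][200:480,180:460],None,fx=2.1,fy=2.1,interpolation=cv2.INTER_CUBIC)
p=proj('wrist',np.c_[.4625+.0105*np.cos(t),.3697+.0105*np.sin(t),0*t+.096],i); print(p.mean(0))
cv2.polylines(big,[((p-[180,200]+.5)*2.1).astype(np.int32)],True,(0,255,0),1)
cv2.imwrite('pics/w2.png',big)
```

```text
tcp [0.4636 0.3687 0.1525] yang 89.99973232026494 z [ 0.0011  0.0008 -1.    ] t 2.1667
dp [0.0117 0.0093 0.8854]
rot [ 0.0005  0.0007 -0.    ]
[322.1155 262.6994]
```

View pics/w2.png

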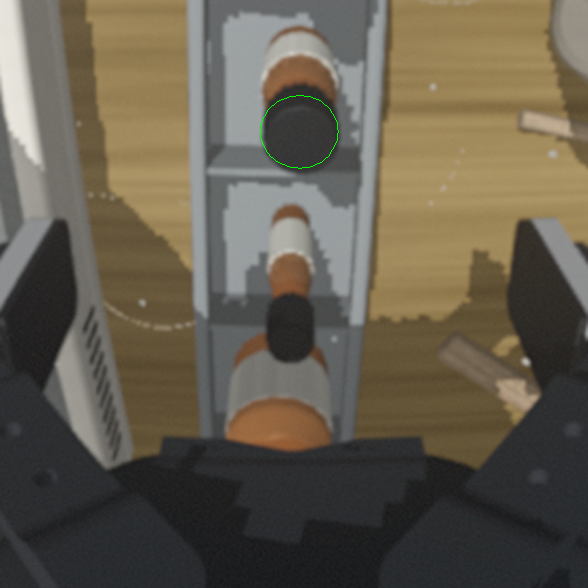

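The predicted circle lands on bottle b's cap within about 1 mm, so I descend and grip.

>>> apply_moves([
  {"delta_rot":[0,0,0],"dp":[0,0.01,0.15],"hand":0},
  {"delta_rot":[0,0,0],"dp":[0,0.01,0.4],"hand":0},
  {"delta_rot":[0,0,0],"dp":[0,0.01,0.65],"hand":0},
  {"delta_rot":[0,0,0],"dp":[0,0.01,0.82],"hand":0.2},
  {"delta_rot":[0,0,0],"dp":[0,0.01,0.88],"hand":0.4},
  {"delta_rot":[0,0,0],"dp":[0,0.01,0.88],"hand":0.5},
  {"delta_rot":[0,0,0],"dp":[0,0.01,0.88],"hand":0.6},
  {"delta_rot":[0,0,0],"dp":[0,0.01,0.88],"hand":0.7},
  {"delta_rot":[0,0,0],"dp":[0,0.01,0.88],"hand":0.8},
  {"delta_rot":[0,0,0],"dp":[0,0.01,0.88],"hand":1},
])

```text
time_s: 3.0
eef_pos: [0.4643, 0.3703, 0.0652]
orientation: [0.0, 1.0, 0.001, 0.001]
contact_force: [0.8, 0.4, 6.6]
gripper_width: 0.0182
finger_force: 58.4
```

>>> apply_moves([
  {"delta_rot":[0,0,0],"dp":[0,0,0],"hand":1},
  {"delta_rot":[0,0,0],"dp":[0,0,0],"hand":1},
  {"delta_rot":[0,0,0],"dp":[0,0,0],"hand":1},
  {"delta_rot":[0,0,0],"dp":[0,0,0],"hand":1},
])

```text
time_s: 3.33
eef_pos: [0.4643, 0.3703, 0.0652]
orientation: [-0.0, 1.0, 0.001, 0.001]
contact_force: [0.5, -0.3, 6.6]
gripper_width: 0.018
finger_force: 58.4
```

>>> apply_moves([
  {"delta_rot":[0,0,0],"dp":[0,0,-0.08],"hand":1},
  {"delta_rot":[0,0,0],"dp":[0,0,-0.25],"hand":1},
  {"delta_rot":[0,0,0],"dp":[0,0,-0.5],"hand":1},
  {"delta_rot":[0,0,0],"dp":[0,0,-0.75],"hand":1},
  {"delta_rot":[0,0,0],"dp":[0,0,-0.95],"hand":1},
  {"delta_rot":[0,0,0],"dp":[0,0,-1],"hand":1},
  {"delta_rot":[0,0,0],"dp":[0,0,-1],"hand":1},
  {"delta_rot":[0,0,0],"dp":[0,0,-1],"hand":1},
])

```text
time_s: 4.0
eef_pos: [0.4629, 0.3691, 0.1631]
orientation: [-0.0, 1.0, -0.0, -0.0]
contact_force: [-0.4, 0.4, -0.9]
gripper_width: 0.018
finger_force: 58.5
```

>>> apply_moves([
  {"delta_rot":[0,0,0],"dp":[-0.15,-0.06,0],"hand":1},
  {"delta_rot":[0,0,0],"dp":[-0.4,-0.2,0],"hand":1},
  {"delta_rot":[0,0,0],"dp":[-0.7,-0.38,0],"hand":1},
  {"delta_rot":[0,0,0],"dp":[-0.9,-0.52,0],"hand":1},
  {"delta_rot":[0,0,0],"dp":[-1,-0.6,0],"hand":1},
  {"delta_rot":[0,0,0],"dp":[-1,-0.6,0],"hand":1},
  {"delta_rot":[0,0,0],"dp":[-1,-0.6,0],"hand":1},
])

```text
time_s: 4.58
eef_pos: [0.5624, 0.3089, 0.1618]
orientation: [0.001, 1.0, -0.0, -0.001]
contact_force: [0.0, 0.5, -1.2]
gripper_width: 0.0183
finger_force: 58.5
```

Run:
```python
from h import *
o=status.get_obs(); print(o['contact_force'],o['gripper_width'],o['finger_force'])
i=optics.camera_info('wrist'); im=optics.camera('wrist'); s=optics.camera('side')
cmd([.6240,.2445,.165],90)
w=cv2.resize(im[:,:,::-1][200:460,100:460],(500,361)); s=cv2.resize(s[:,:,::-1][40:260,295:460],(450,600))
c=np.zeros((600,800,3),np.uint8); c[:250,:346]=cv2.resize(w,(346,250)); c[:,350:]=s
cv2.imwrite('pics/m3.png',c)
```

```text
[ 0.0356  0.5126 -1.2169] 0.01833616431610074 58.543683886528015
tcp [0.5614 0.3107 0.1625] yang 90.11274170347514 z [-0.0021  0.0002 -1.    ] t 4.6833
dp [-0.6245 -0.6628 -0.0269]
rot [ 0.0001 -0.0013  0.0013]
```

View pics/m3.png

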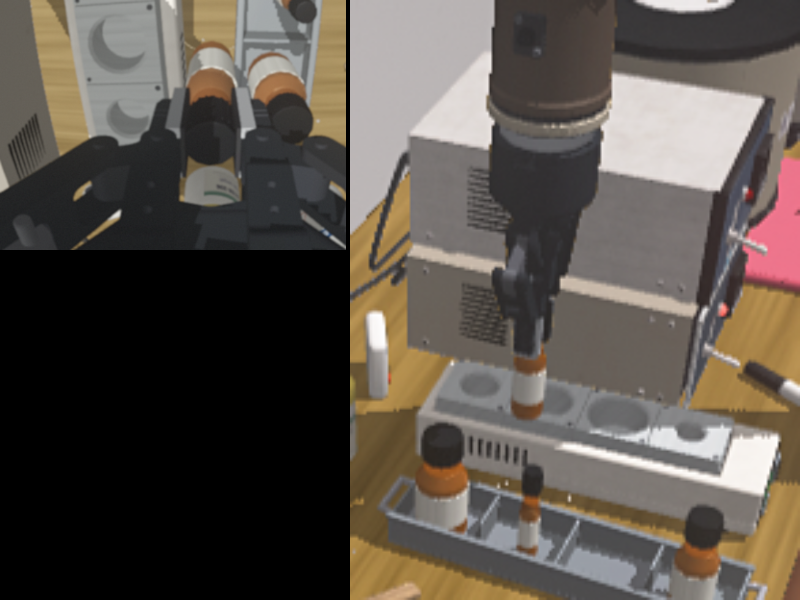

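Bottle b hangs upright between the fingers and clears the heater. I move over bore b and lower it part way.

>>> apply_moves([
  {"delta_rot":[0,0,0],"dp":[-0.1,-0.1,0],"hand":1},
  {"delta_rot":[0,0,0],"dp":[-0.3,-0.32,0],"hand":1},
  {"delta_rot":[0,0,0],"dp":[-0.5,-0.54,0],"hand":1},
  {"delta_rot":[0,0,0],"dp":[-0.61,-0.65,0],"hand":1},
  {"delta_rot":[0,0,0],"dp":[-0.62,-0.66,0],"hand":1},
  {"delta_rot":[0,0,0],"dp":[-0.62,-0.66,0],"hand":1},
  {"delta_rot":[0,0,0],"dp":[-0.62,-0.66,0],"hand":1},
])

```text
time_s: 5.27
eef_pos: [0.6242, 0.2448, 0.1631]
orientation: [-0.001, 1.0, 0.001, -0.001]
contact_force: [0.2, 1.3, -0.5]
gripper_width: 0.0181
finger_force: 58.6
```

```bash
cat > look.py <<'E'
from h import *
import sys
# look.py tx ty bore_x bore_y r out : several readings, annotated side+top crop
tx,ty,r,out=float(sys.argv[1]),float(sys.argv[2]),float(sys.argv[3]),sys.argv[4]
ps=[]; im={}
for n in('top','side'): im[n]=optics.camera(n)[:,:,::-1].copy(); ps.append(status.get_obs()['eef_pos'])
print('mean tcp',np.mean(ps,0)); cmd([tx,ty,.1],90)
t=np.linspace(0,2*np.pi,80); c=np.zeros((600,800,3),np.uint8)
for j,n in enumerate(im):
    q=proj(n,np.c_[tx+r*np.cos(t),ty+r*np.sin(t),0*t+.065]); x0,y0=(q.mean(0)-[50,75]).astype(int)
    b=cv2.resize(im[n][y0:y0+150,x0:x0+100],(400,600),interpolation=cv2.INTER_CUBIC)
    cv2.polylines(b,[((q-[x0,y0]+.5)*4).astype(np.int32)],True,(0,0,255),1); c[:,j*400:j*400+400]=b
cv2.imwrite(out,c)
E
python3 look.py .6238 .2445 .0185 pics/m4.png
```

```text
mean tcp [0.624  0.2453 0.1632]
tcp [0.624  0.2453 0.1632] yang 90.1456541490291 z [-0.0008  0.001  -1.    ] t 5.3667
dp [ 0.0017 -0.0084  0.6324]
rot [ 0.0006 -0.0005  0.0016]
```

View pics/m4.png

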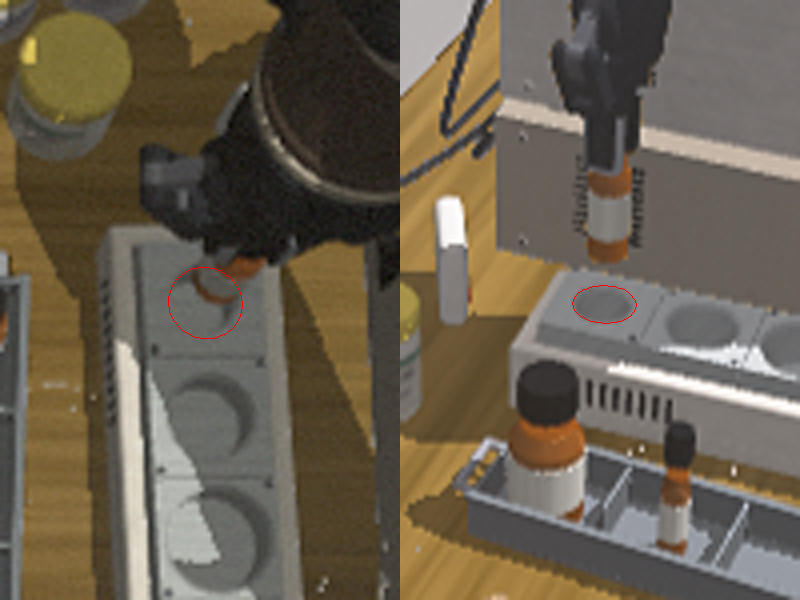

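The red circle sits on bore b in both views, with the bottle directly above it. Lowering.

>>> apply_moves([
  {"delta_rot":[0,0,0],"dp":[0,-0.01,0.1],"hand":1},
  {"delta_rot":[0,0,0],"dp":[0,-0.01,0.2],"hand":1},
  {"delta_rot":[0,0,0],"dp":[0,-0.01,0.3],"hand":1},
  {"delta_rot":[0,0,0],"dp":[0,-0.01,0.38],"hand":1},
  {"delta_rot":[0,0,0],"dp":[0,-0.01,0.44],"hand":1},
  {"delta_rot":[0,0,0],"dp":[0,-0.01,0.48],"hand":1},
  {"delta_rot":[0,0,0],"dp":[0,-0.01,0.5],"hand":1},
  {"delta_rot":[0,0,0],"dp":[0,-0.01,0.5],"hand":1},
])

```text
time_s: 6.03
eef_pos: [0.6251, 0.2422, 0.1127]
orientation: [0.0, 1.0, -0.0, -0.0]
contact_force: [0.3, -0.1, 0.4]
gripper_width: 0.0181
finger_force: 58.6
```

>>> apply_moves([
  {"delta_rot":[0,0,0],"dp":[0,0,0.04],"hand":1},
  {"delta_rot":[0,0,0],"dp":[0,0,0.08],"hand":1},
  {"delta_rot":[0,0,0],"dp":[0,0,0.11],"hand":1},
  {"delta_rot":[0,0,0],"dp":[0,0,0.13],"hand":1},
  {"delta_rot":[0,0,0],"dp":[0,0,0.14],"hand":1},
  {"delta_rot":[0,0,0],"dp":[0,0,0.15],"hand":1},
  {"delta_rot":[0,0,0],"dp":[0,0,0.15],"hand":1},
  {"delta_rot":[0,0,0],"dp":[0,0,0.15],"hand":1},
])

```text
time_s: 6.7
eef_pos: [0.6253, 0.2423, 0.0984]
orientation: [0.0, 1.0, 0.0, 0.0]
contact_force: [-0.8, -0.3, -0.9]
gripper_width: 0.018
finger_force: 58.6
```

>>> apply_moves([
  {"delta_rot":[0,0,0],"dp":[0,0,0.01],"hand":1},
  {"delta_rot":[0,0,0],"dp":[0,0,0.01],"hand":1},
  {"delta_rot":[0,0,0],"dp":[0,0,0.02],"hand":1},
  {"delta_rot":[0,0,0],"dp":[0,0,0.02],"hand":1},
])

```text
time_s: 7.03
eef_pos: [0.6254, 0.2424, 0.0964]
orientation: [-0.0, 1.0, 0.0, 0.0]
contact_force: [-0.4, -0.3, -0.5]
gripper_width: 0.0179
finger_force: 58.6
```

>>> apply_moves([
  {"delta_rot":[0,0,0],"dp":[0,0,0.01],"hand":1},
  {"delta_rot":[0,0,0],"dp":[0,0,0.01],"hand":1},
  {"delta_rot":[0,0,0],"dp":[0,0,0.01],"hand":1},
])

```text
time_s: 7.28
eef_pos: [0.6257, 0.2425, 0.0963]
orientation: [-0.0, 1.0, 0.0, 0.001]
contact_force: [-1.9, -0.6, 4.3]
gripper_width: 0.0178
finger_force: 59.1
```

Floor contact at TCP z 0.096, as predicted. I release and rise.

>>> apply_moves([
  {"delta_rot":[0,0,0],"dp":[0,0,0],"hand":0.7},
  {"delta_rot":[0,0,0],"dp":[0,0,0],"hand":0.6},
  {"delta_rot":[0,0,0],"dp":[0,0,0],"hand":0.5},
  {"delta_rot":[0,0,0],"dp":[0,0,0],"hand":0.4},
  {"delta_rot":[0,0,0],"dp":[0,0,0],"hand":0.35},
  {"delta_rot":[0,0,0],"dp":[0,0,0],"hand":0.35},
  {"delta_rot":[0,0,0],"dp":[0,0,-0.2],"hand":0.35},
  {"delta_rot":[0,0,0],"dp":[0,0,-0.5],"hand":0.35},
  {"delta_rot":[0,0,0],"dp":[0,0,-0.8],"hand":0.3},
  {"delta_rot":[0,0,0],"dp":[0,0,-0.9],"hand":0.2},
])

```text
time_s: 8.12
eef_pos: [0.6271, 0.243, 0.1901]
orientation: [0.0, 1.0, 0.001, 0.003]
contact_force: [0.9, -0.3, 0.7]
gripper_width: 0.0679
finger_force: 0.0
```

>>> apply_moves([
  {"delta_rot":[0,0,0],"dp":[0.15,0.06,0],"hand":0},
  {"delta_rot":[0,0,0],"dp":[0.4,0.16,0],"hand":0},
  {"delta_rot":[0,0,0],"dp":[0.7,0.28,0],"hand":0},
  {"delta_rot":[0,0,0],"dp":[1,0.4,0],"hand":0},
])

```text
time_s: 8.45
eef_pos: [0.5242, 0.2822, 0.185]
orientation: [0.001, 1.0, -0.0, -0.0]
contact_force: [0.5, 0.8, 0.2]
gripper_width: 0.0857
finger_force: 0.0
```

>>> apply_moves([
  {"delta_rot":[0,0,0],"dp":[0.3,0.15,0],"hand":0},
  {"delta_rot":[0,0,0],"dp":[0.6,0.3,0],"hand":0},
  {"delta_rot":[0,0,0],"dp":[0.85,0.42,0],"hand":0},
  {"delta_rot":[0,0,0],"dp":[1,0.5,0],"hand":0},
])

```text
time_s: 8.78
eef_pos: [0.4219, 0.3339, 0.1852]
orientation: [-0.002, 1.0, 0.0, -0.001]
contact_force: [-0.1, -0.6, 0.2]
gripper_width: 0.0856
finger_force: 0.0
```

>>> apply_moves([
  {"delta_rot":[0,0,0],"dp":[0.15,0.2,0.05],"hand":0},
  {"delta_rot":[0,0,0],"dp":[0.26,0.34,0.2],"hand":0},
  {"delta_rot":[0,0,0],"dp":[0.28,0.375,0.35],"hand":0},
  {"delta_rot":[0,0,0],"dp":[0.28,0.375,0.4],"hand":0},
  {"delta_rot":[0,0,0],"dp":[0.28,0.375,0.4],"hand":0},
  {"delta_rot":[0,0,0],"dp":[0.28,0.375,0.4],"hand":0},
])

```text
time_s: 9.28
eef_pos: [0.3978, 0.369, 0.1453]
orientation: [0.001, 1.0, -0.0, 0.0]
contact_force: [-0.0, 0.0, 0.1]
gripper_width: 0.0852
finger_force: 0.0
```

```bash
cat > wl.py <<'E'
from h import *
import sys
x,y,z,r=map(float,sys.argv[1:5]); ztcp=float(sys.argv[5]); out=sys.argv[6]
ps=[]
for _ in range(2): i=optics.camera_info('wrist'); im=optics.camera('wrist'); ps.append(status.get_obs()['eef_pos'])
print('mean',np.mean(ps,0)); cmd([x,y,ztcp],90)
t=np.linspace(0,2*np.pi,60); p=proj('wrist',np.c_[x+r*np.cos(t),y+r*np.sin(t),0*t+z],i); m=p.mean(0); print(m)
x0,y0=np.clip((m-[100,75]).astype(int),0,[440,330])
b=cv2.resize(im[:,:,::-1][y0:y0+150,x0:x0+200],(800,600),interpolation=cv2.INTER_CUBIC)
cv2.polylines(b,[((p-[x0,y0]+.5)*4).astype(np.int32)],True,(0,255,0),1); cv2.imwrite(out,b)
E
python3 wl.py .399 .3705 .098 .013 .066 pics/w5.png
```

```text
mean [0.3982 0.3693 0.1459]
tcp [0.3983 0.3693 0.146 ] yang 89.91118348845178 z [ 0.001   0.0005 -1.    ] t 9.3833
dp [-0.0064  0.0113  0.8001]
rot [ 0.0003  0.0006 -0.001 ]
[323.0428 269.6397]
```

View pics/w5.png

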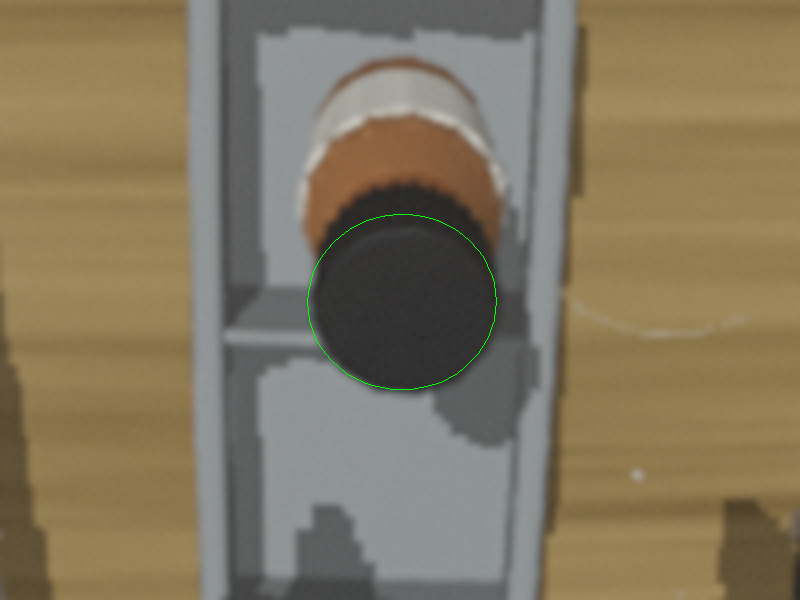

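Cap c matches the circle to about 0.5 mm. Descend and grip.

>>> apply_moves([
  {"delta_rot":[0,0,0],"dp":[-0.01,0.012,0.15],"hand":0},
  {"delta_rot":[0,0,0],"dp":[-0.01,0.012,0.4],"hand":0},
  {"delta_rot":[0,0,0],"dp":[-0.01,0.012,0.62],"hand":0},
  {"delta_rot":[0,0,0],"dp":[-0.01,0.012,0.76],"hand":0.2},
  {"delta_rot":[0,0,0],"dp":[-0.01,0.012,0.8],"hand":0.4},
  {"delta_rot":[0,0,0],"dp":[-0.01,0.012,0.8],"hand":0.5},
  {"delta_rot":[0,0,0],"dp":[-0.01,0.012,0.8],"hand":0.6},
  {"delta_rot":[0,0,0],"dp":[-0.01,0.012,0.8],"hand":0.7},
  {"delta_rot":[0,0,0],"dp":[-0.01,0.012,0.8],"hand":0.8},
  {"delta_rot":[0,0,0],"dp":[-0.01,0.012,0.8],"hand":1},
])

```text
time_s: 10.22
eef_pos: [0.3991, 0.3718, 0.0668]
orientation: [-0.0, 1.0, 0.001, 0.001]
contact_force: [0.7, -0.4, 6.7]
gripper_width: 0.0244
finger_force: 59.2
```

>>> apply_moves([
  {"delta_rot":[0,0,0],"dp":[0,0,0],"hand":1},
  {"delta_rot":[0,0,0],"dp":[0,0,0],"hand":1},
  {"delta_rot":[0,0,0],"dp":[0,0,0],"hand":1},
])

```text
time_s: 10.47
eef_pos: [0.3991, 0.3718, 0.0668]
orientation: [-0.0, 1.0, 0.001, 0.001]
contact_force: [0.3, -0.4, 6.1]
gripper_width: 0.0241
finger_force: 59.2
```

>>> apply_moves([
  {"delta_rot":[0,0,0],"dp":[0,0,-0.08],"hand":1},
  {"delta_rot":[0,0,0],"dp":[0,0,-0.25],"hand":1},
  {"delta_rot":[0,0,0],"dp":[0,0,-0.5],"hand":1},
  {"delta_rot":[0,0,0],"dp":[0,0,-0.75],"hand":1},
  {"delta_rot":[0,0,0],"dp":[0,0,-0.95],"hand":1},
  {"delta_rot":[0,0,0],"dp":[0,0,-1],"hand":1},
  {"delta_rot":[0,0,0],"dp":[0,0,-1],"hand":1},
])

```text
time_s: 11.05
eef_pos: [0.3989, 0.3717, 0.1673]
orientation: [-0.0, 1.0, 0.001, 0.001]
contact_force: [0.9, -0.1, -0.5]
gripper_width: 0.0244
finger_force: 59.0
```

>>> apply_moves([
  {"delta_rot":[0,0,0],"dp":[-0.1,-0.08,0],"hand":1},
  {"delta_rot":[0,0,0],"dp":[-0.3,-0.22,0],"hand":1},
  {"delta_rot":[0,0,0],"dp":[-0.55,-0.4,0],"hand":1},
  {"delta_rot":[0,0,0],"dp":[-0.8,-0.6,0],"hand":1},
])

```text
time_s: 11.38
eef_pos: [0.4778, 0.3107, 0.1639]
orientation: [-0.001, 1.0, -0.0, -0.001]
contact_force: [1.1, 0.9, -0.9]
gripper_width: 0.024
finger_force: 59.0
```

>>> apply_moves([
  {"delta_rot":[0,0,0],"dp":[-0.25,-0.2,0],"hand":1},
  {"delta_rot":[0,0,0],"dp":[-0.5,-0.4,0],"hand":1},
  {"delta_rot":[0,0,0],"dp":[-0.7,-0.58,0],"hand":1},
  {"delta_rot":[0,0,0],"dp":[-0.81,-0.68,0],"hand":1},
  {"delta_rot":[0,0,0],"dp":[-0.83,-0.695,0],"hand":1},
  {"delta_rot":[0,0,0],"dp":[-0.83,-0.695,0],"hand":1},
  {"delta_rot":[0,0,0],"dp":[-0.83,-0.695,0],"hand":1},
])

```text
time_s: 11.97
eef_pos: [0.5598, 0.2424, 0.1642]
orientation: [-0.001, 1.0, -0.0, -0.001]
contact_force: [-0.8, 0.2, -0.2]
gripper_width: 0.0245
finger_force: 59.0
```

```bash
python3 look.py .5623 .2417 .023 pics/m6.png
```

```text
mean tcp [0.5597 0.243  0.1647]
tcp [0.5598 0.2431 0.1648] yang 90.13809798420967 z [-0.0013  0.0004 -1.    ] t 12.0667
dp [-0.0259 -0.014   0.6481]
rot [ 0.0002 -0.0008  0.0015]
```

>>> apply_moves([
  {"delta_rot":[0,0,0],"dp":[-0.022,-0.014,0.0],"hand":1},
  {"delta_rot":[0,0,0],"dp":[-0.022,-0.014,0.1],"hand":1},
  {"delta_rot":[0,0,0],"dp":[-0.022,-0.014,0.2],"hand":1},
  {"delta_rot":[0,0,0],"dp":[-0.022,-0.014,0.3],"hand":1},
  {"delta_rot":[0,0,0],"dp":[-0.022,-0.014,0.4],"hand":1},
  {"delta_rot":[0,0,0],"dp":[-0.022,-0.014,0.48],"hand":1},
  {"delta_rot":[0,0,0],"dp":[-0.022,-0.014,0.54],"hand":1},
  {"delta_rot":[0,0,0],"dp":[-0.022,-0.014,0.58],"hand":1},
  {"delta_rot":[0,0,0],"dp":[-0.022,-0.014,0.6],"hand":1},
  {"delta_rot":[0,0,0],"dp":[-0.022,-0.014,0.62],"hand":1},
])

```text
time_s: 12.9
eef_pos: [0.5636, 0.2401, 0.1032]
orientation: [0.0, 1.0, 0.0, 0.0]
contact_force: [-0.5, -0.4, -0.2]
gripper_width: 0.0245
finger_force: 59.0
```

>>> apply_moves([
  {"delta_rot":[0,0,0],"dp":[0,0,0.02],"hand":1},
  {"delta_rot":[0,0,0],"dp":[0,0,0.02],"hand":1},
  {"delta_rot":[0,0,0],"dp":[0,0,0.03],"hand":1},
  {"delta_rot":[0,0,0],"dp":[0,0,0.03],"hand":1},
  {"delta_rot":[0,0,0],"dp":[0,0,0.03],"hand":1},
])

```text
time_s: 13.32
eef_pos: [0.5635, 0.2402, 0.1005]
orientation: [-0.0, 1.0, 0.0, 0.0]
contact_force: [-0.1, 0.1, -0.5]
gripper_width: 0.0245
finger_force: 59.0
```

>>> apply_moves([
  {"delta_rot":[0,0,0],"dp":[0,0,0.01],"hand":1},
  {"delta_rot":[0,0,0],"dp":[0,0,0.015],"hand":1},
  {"delta_rot":[0,0,0],"dp":[0,0,0.02],"hand":1},
  {"delta_rot":[0,0,0],"dp":[0,0,0.025],"hand":1},
  {"delta_rot":[0,0,0],"dp":[0,0,0.025],"hand":1},
])

```text
time_s: 13.73
eef_pos: [0.5635, 0.2402, 0.0979]
orientation: [-0.0, 1.0, 0.0, 0.0]
contact_force: [-0.7, 0.2, 0.5]
gripper_width: 0.0243
finger_force: 59.1
```

>>> apply_moves([
  {"delta_rot":[0,0,0],"dp":[0,0,0.01],"hand":1},
  {"delta_rot":[0,0,0],"dp":[0,0,0.01],"hand":1},
  {"delta_rot":[0,0,0],"dp":[0,0,0.01],"hand":1},
])

```text
time_s: 13.98
eef_pos: [0.5639, 0.2402, 0.0978]
orientation: [0.0, 1.0, 0.0, 0.001]
contact_force: [-1.7, 0.1, 8.0]
gripper_width: 0.0243
finger_force: 59.8
```

>>> apply_moves([
  {"delta_rot":[0,0,0],"dp":[0,0,0],"hand":0.6},
  {"delta_rot":[0,0,0],"dp":[0,0,0],"hand":0.5},
  {"delta_rot":[0,0,0],"dp":[0,0,0],"hand":0.4},
  {"delta_rot":[0,0,0],"dp":[0,0,0],"hand":0.3},
  {"delta_rot":[0,0,0],"dp":[0,0,0],"hand":0.3},
  {"delta_rot":[0,0,0],"dp":[0,0,0],"hand":0.3},
  {"delta_rot":[0,0,0],"dp":[0,0,-0.2],"hand":0.3},
  {"delta_rot":[0,0,0],"dp":[0,0,-0.5],"hand":0.3},
  {"delta_rot":[0,0,0],"dp":[0,0,-0.8],"hand":0.2},
  {"delta_rot":[0,0,0],"dp":[0,0,-0.9],"hand":0},
])

```text
time_s: 14.82
eef_pos: [0.5652, 0.2408, 0.1911]
orientation: [0.0, 1.0, 0.001, 0.002]
contact_force: [0.5, 0.5, 0.2]
gripper_width: 0.0784
finger_force: 0.0
```

>>> apply_moves([
  {"delta_rot":[0,0,0],"dp":[-0.06,0.15,0],"hand":0},
  {"delta_rot":[0,0,0],"dp":[-0.15,0.4,0],"hand":0},
  {"delta_rot":[0,0,0],"dp":[-0.25,0.65,0],"hand":0},
  {"delta_rot":[0,0,0],"dp":[-0.35,0.9,0],"hand":0},
])

```text
time_s: 15.15
eef_pos: [0.5987, 0.3309, 0.1869]
orientation: [0.0, 1.0, 0.0, 0.0]
contact_force: [0.2, -0.1, -0.1]
gripper_width: 0.085
finger_force: 0.0
```

>>> apply_moves([
  {"delta_rot":[0,0,0],"dp":[-0.06,0.2,0.05],"hand":0},
  {"delta_rot":[0,0,0],"dp":[-0.1,0.31,0.2],"hand":0},
  {"delta_rot":[0,0,0],"dp":[-0.1,0.315,0.35],"hand":0},
  {"delta_rot":[0,0,0],"dp":[-0.1,0.315,0.4],"hand":0},
  {"delta_rot":[0,0,0],"dp":[-0.1,0.315,0.4],"hand":0},
  {"delta_rot":[0,0,0],"dp":[-0.1,0.315,0.4],"hand":0},
])

```text
time_s: 15.65
eef_pos: [0.6085, 0.3608, 0.1468]
orientation: [0.0, 1.0, -0.0, -0.0]
contact_force: [0.1, 0.6, 0.3]
gripper_width: 0.0856
finger_force: 0.0
```

```bash
python3 wl.py .609 .362 .1 .016 .068 pics/w7.png
```

```text
mean [0.609  0.3611 0.1478]
tcp [0.6091 0.3612 0.148 ] yang 89.95062188555967 z [ 0.0014  0.0007 -1.    ] t 15.75
dp [0.002  0.0075 0.8002]
rot [ 0.0004  0.0009 -0.0005]
[322.4273 268.4578]
```

View pics/w7.png

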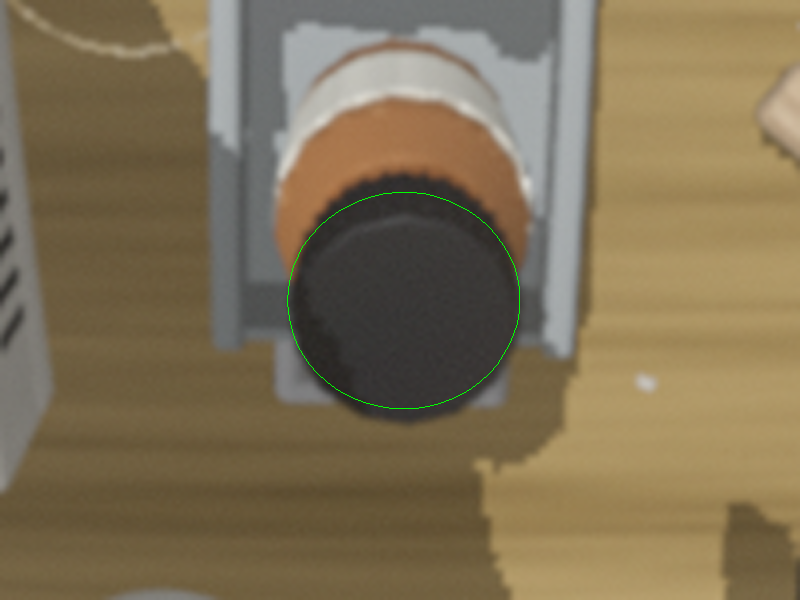

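Cap d is about 2 mm farther in +x than the circle, so I correct while descending.

>>> apply_moves([
  {"delta_rot":[0,0,0],"dp":[-0.017,0.01,0.15],"hand":0},
  {"delta_rot":[0,0,0],"dp":[-0.017,0.01,0.4],"hand":0},
  {"delta_rot":[0,0,0],"dp":[-0.017,0.01,0.62],"hand":0},
  {"delta_rot":[0,0,0],"dp":[-0.017,0.01,0.76],"hand":0.2},
  {"delta_rot":[0,0,0],"dp":[-0.017,0.01,0.8],"hand":0.4},
  {"delta_rot":[0,0,0],"dp":[-0.017,0.01,0.8],"hand":0.5},
  {"delta_rot":[0,0,0],"dp":[-0.017,0.01,0.8],"hand":0.6},
  {"delta_rot":[0,0,0],"dp":[-0.017,0.01,0.8],"hand":0.7},
  {"delta_rot":[0,0,0],"dp":[-0.017,0.01,0.8],"hand":0.8},
  {"delta_rot":[0,0,0],"dp":[-0.017,0.01,0.8],"hand":1},
])

```text
time_s: 16.58
eef_pos: [0.6109, 0.3632, 0.0684]
orientation: [-0.0, 1.0, 0.001, 0.001]
contact_force: [-0.2, 0.9, 4.0]
gripper_width: 0.0305
finger_force: 59.7
```

>>> apply_moves([
  {"delta_rot":[0,0,0],"dp":[0,0,0],"hand":1},
  {"delta_rot":[0,0,0],"dp":[0,0,0],"hand":1},
  {"delta_rot":[0,0,0],"dp":[0,0,0],"hand":1},
])

```text
time_s: 16.83
eef_pos: [0.611, 0.3632, 0.0683]
orientation: [-0.0, 1.0, 0.001, 0.001]
contact_force: [0.9, 0.2, 6.4]
gripper_width: 0.0302
finger_force: 59.9
```

>>> apply_moves([
  {"delta_rot":[0,0,0],"dp":[0,0,-0.08],"hand":1},
  {"delta_rot":[0,0,0],"dp":[0,0,-0.25],"hand":1},
  {"delta_rot":[0,0,0],"dp":[0,0,-0.5],"hand":1},
  {"delta_rot":[0,0,0],"dp":[0,0,-0.75],"hand":1},
  {"delta_rot":[0,0,0],"dp":[0,0,-0.95],"hand":1},
  {"delta_rot":[0,0,0],"dp":[0,0,-1],"hand":1},
  {"delta_rot":[0,0,0],"dp":[0,0,-1],"hand":1},
])

```text
time_s: 17.42
eef_pos: [0.6108, 0.363, 0.1688]
orientation: [0.0, 1.0, 0.001, 0.001]
contact_force: [0.3, -0.7, -1.0]
gripper_width: 0.0304
finger_force: 59.5
```

>>> apply_moves([
  {"delta_rot":[0,0,0],"dp":[0.12,-0.03,-0.05],"hand":1},
  {"delta_rot":[0,0,0],"dp":[0.37,-0.1,-0.05],"hand":1},
  {"delta_rot":[0,0,0],"dp":[0.65,-0.2,-0.05],"hand":1},
  {"delta_rot":[0,0,0],"dp":[0.9,-0.28,-0.05],"hand":1},
  {"delta_rot":[0,0,0],"dp":[1,-0.3,-0.05],"hand":1},
  {"delta_rot":[0,0,0],"dp":[1,-0.3,-0.05],"hand":1},
])

```text
time_s: 17.92
eef_pos: [0.507, 0.3319, 0.1704]
orientation: [-0.001, 1.0, -0.001, -0.002]
contact_force: [-0.2, 0.1, -0.8]
gripper_width: 0.0305
finger_force: 59.5
```

>>> apply_moves([
  {"delta_rot":[0,0,0],"dp":[0.09,-0.12,0],"hand":1},
  {"delta_rot":[0,0,0],"dp":[0.09,-0.35,0],"hand":1},
  {"delta_rot":[0,0,0],"dp":[0.09,-0.62,0],"hand":1},
  {"delta_rot":[0,0,0],"dp":[0.09,-0.85,0],"hand":1},
  {"delta_rot":[0,0,0],"dp":[0.09,-0.95,0],"hand":1},
  {"delta_rot":[0,0,0],"dp":[0.09,-0.954,0],"hand":1},
  {"delta_rot":[0,0,0],"dp":[0.09,-0.954,0],"hand":1},
  {"delta_rot":[0,0,0],"dp":[0.09,-0.954,0],"hand":1},
])

```text
time_s: 18.58
eef_pos: [0.5012, 0.239, 0.1715]
orientation: [-0.001, 1.0, 0.0, -0.0]
contact_force: [-0.2, 0.6, -0.6]
gripper_width: 0.0299
finger_force: 59.5
```

```bash
python3 look.py .502 .2378 .0275 pics/m8.png
```

```text
mean tcp [0.501  0.2391 0.1715]
tcp [0.501  0.239  0.1716] yang 90.12387437452126 z [-0.0002  0.0007 -1.    ] t 18.6833
dp [-0.0104 -0.0126  0.7156]
rot [ 0.0004 -0.0001  0.0014]
```

View pics/m8.png

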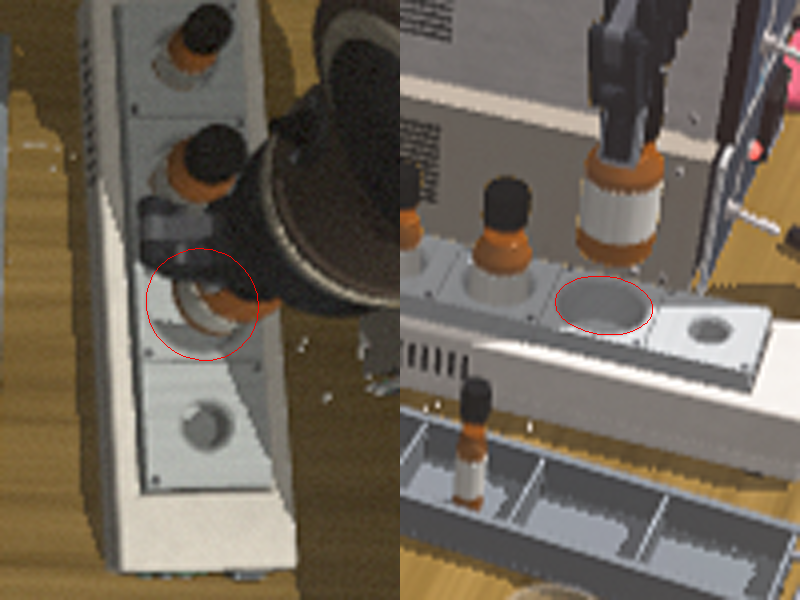

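b and c stand in their bores. The circle sits on bore d, but bottle d appears slightly right of it in the side view, so I check that against projection.

Run:
```python
from h import *
q=proj('side',[[.502,.2378,.065],[.501,.239,.107],[.501,.239,.14],[.504,.2378,.107]]); x0,y0=(q[0]-[50,75]).astype(int)
print((q-[x0,y0]+.5)*4+[400,0])
q=proj('top',[[.502,.2378,.065],[.501,.239,.107]]); x0,y0=(q[0]-[50,75]).astype(int); print((q-[x0,y0]+.5)*4)
```

```text
[[603.9723 304.9921]
 [613.2277 246.0115]
 [619.9734 196.1103]
 [608.6575 243.5744]]
[[202.4546 304.1833]
 [218.8066 294.1826]]
```

>>> apply_moves([
  {"delta_rot":[0,0,0],"dp":[-0.013,-0.012,0.0],"hand":1},
  {"delta_rot":[0,0,0],"dp":[-0.013,-0.012,0.1],"hand":1},
  {"delta_rot":[0,0,0],"dp":[-0.013,-0.012,0.22],"hand":1},
  {"delta_rot":[0,0,0],"dp":[-0.013,-0.012,0.33],"hand":1},
  {"delta_rot":[0,0,0],"dp":[-0.013,-0.012,0.43],"hand":1},
  {"delta_rot":[0,0,0],"dp":[-0.013,-0.012,0.52],"hand":1},
  {"delta_rot":[0,0,0],"dp":[-0.013,-0.012,0.59],"hand":1},
  {"delta_rot":[0,0,0],"dp":[-0.013,-0.012,0.63],"hand":1},
  {"delta_rot":[0,0,0],"dp":[-0.013,-0.012,0.66],"hand":1},
  {"delta_rot":[0,0,0],"dp":[-0.013,-0.012,0.67],"hand":1},
])

```text
time_s: 19.52
eef_pos: [0.5024, 0.236, 0.1044]
orientation: [0.0, 1.0, -0.0, -0.0]
contact_force: [0.7, -0.8, -1.2]
gripper_width: 0.0302
finger_force: 59.5
```

>>> apply_moves([
  {"delta_rot":[0,0,0],"dp":[0,0,0.01],"hand":1},
  {"delta_rot":[0,0,0],"dp":[0,0,0.02],"hand":1},
  {"delta_rot":[0,0,0],"dp":[0,0,0.03],"hand":1},
  {"delta_rot":[0,0,0],"dp":[0,0,0.03],"hand":1},
  {"delta_rot":[0,0,0],"dp":[0,0,0.03],"hand":1},
])

```text
time_s: 19.93
eef_pos: [0.5025, 0.2361, 0.102]
orientation: [-0.0, 1.0, 0.0, 0.0]
contact_force: [-0.3, -0.1, -0.9]
gripper_width: 0.0302
finger_force: 59.5
```

>>> apply_moves([
  {"delta_rot":[0,0,0],"dp":[0,0,0.01],"hand":1},
  {"delta_rot":[0,0,0],"dp":[0,0,0.015],"hand":1},
  {"delta_rot":[0,0,0],"dp":[0,0,0.02],"hand":1},
  {"delta_rot":[0,0,0],"dp":[0,0,0.025],"hand":1},
  {"delta_rot":[0,0,0],"dp":[0,0,0.03],"hand":1},
  {"delta_rot":[0,0,0],"dp":[0,0,0.03],"hand":1},
])

```text
time_s: 20.43
eef_pos: [0.5026, 0.2361, 0.0993]
orientation: [0.0, 1.0, 0.0, 0.0]
contact_force: [-2.4, -0.4, 4.1]
gripper_width: 0.0304
finger_force: 60.0
```

>>> apply_moves([
  {"delta_rot":[0,0,0],"dp":[0,0,0],"hand":0.5},
  {"delta_rot":[0,0,0],"dp":[0,0,0],"hand":0.4},
  {"delta_rot":[0,0,0],"dp":[0,0,0],"hand":0.3},
  {"delta_rot":[0,0,0],"dp":[0,0,0],"hand":0.2},
  {"delta_rot":[0,0,0],"dp":[0,0,0],"hand":0.2},
  {"delta_rot":[0,0,0],"dp":[0,0,0],"hand":0.2},
  {"delta_rot":[0,0,0],"dp":[0,0,-0.2],"hand":0.2},
  {"delta_rot":[0,0,0],"dp":[0,0,-0.5],"hand":0.2},
  {"delta_rot":[0,0,0],"dp":[0,0,-0.8],"hand":0.2},
  {"delta_rot":[0,0,0],"dp":[0,0,-0.9],"hand":0},
])

```text
time_s: 21.27
eef_pos: [0.5041, 0.2368, 0.1929]
orientation: [0.0, 1.0, 0.001, 0.002]
contact_force: [0.5, -0.0, 0.8]
gripper_width: 0.0785
finger_force: 0.0
```

>>> apply_moves([
  {"delta_rot":[0,0,0],"dp":[-0.04,0.15,0],"hand":0},
  {"delta_rot":[0,0,0],"dp":[-0.1,0.4,0],"hand":0},
  {"delta_rot":[0,0,0],"dp":[-0.16,0.65,0],"hand":0},
  {"delta_rot":[0,0,0],"dp":[-0.22,0.9,0],"hand":0},
])

```text
time_s: 21.6
eef_pos: [0.5242, 0.3277, 0.1877]
orientation: [0.0, 1.0, -0.0, -0.0]
contact_force: [0.1, -0.3, 0.4]
gripper_width: 0.0852
finger_force: 0.0
```

>>> apply_moves([
  {"delta_rot":[0,0,0],"dp":[-0.06,0.25,0.05],"hand":0},
  {"delta_rot":[0,0,0],"dp":[-0.085,0.39,0.2],"hand":0},
  {"delta_rot":[0,0,0],"dp":[-0.085,0.415,0.35],"hand":0},
  {"delta_rot":[0,0,0],"dp":[-0.085,0.415,0.45],"hand":0},
  {"delta_rot":[0,0,0],"dp":[-0.085,0.415,0.45],"hand":0},
  {"delta_rot":[0,0,0],"dp":[-0.085,0.415,0.45],"hand":0},
])

```text
time_s: 22.1
eef_pos: [0.5324, 0.3668, 0.1425]
orientation: [0.0, 1.0, -0.001, -0.001]
contact_force: [-0.3, -0.5, 0.3]
gripper_width: 0.0852
finger_force: 0.0
```

```bash
python3 wl.py .533 .3675 .094 .0075 .062 pics/w9.png
```

```text
mean [0.5333 0.367  0.144 ]
tcp [0.5334 0.3671 0.1444] yang 89.9443910697203 z [ 0.0007  0.0002 -1.    ] t 22.2
dp [0.005  0.0039 0.8239]
rot [ 0.0002  0.0004 -0.0006]
[321.7283 266.9753]
```

View pics/w9.png

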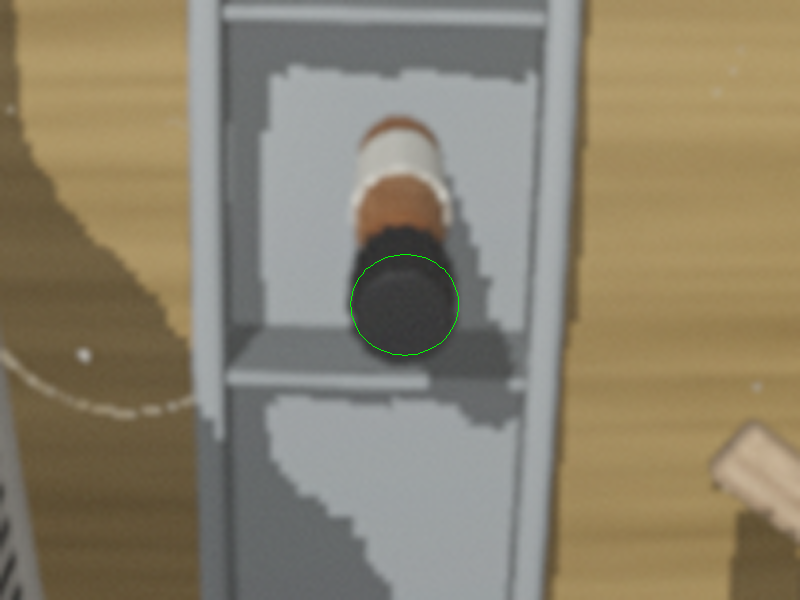

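Cap a is within 1 mm of the circle. Descend and grip.

>>> apply_moves([
  {"delta_rot":[0,0,0],"dp":[-0.006,0.002,0.15],"hand":0},
  {"delta_rot":[0,0,0],"dp":[-0.006,0.002,0.4],"hand":0},
  {"delta_rot":[0,0,0],"dp":[-0.006,0.002,0.62],"hand":0},
  {"delta_rot":[0,0,0],"dp":[-0.006,0.002,0.77],"hand":0.2},
  {"delta_rot":[0,0,0],"dp":[-0.006,0.002,0.82],"hand":0.4},
  {"delta_rot":[0,0,0],"dp":[-0.006,0.002,0.82],"hand":0.5},
  {"delta_rot":[0,0,0],"dp":[-0.006,0.002,0.82],"hand":0.6},
  {"delta_rot":[0,0,0],"dp":[-0.006,0.002,0.82],"hand":0.7},
  {"delta_rot":[0,0,0],"dp":[-0.006,0.002,0.82],"hand":0.8},
  {"delta_rot":[0,0,0],"dp":[-0.006,0.002,0.82],"hand":0.9},
])

```text
time_s: 23.03
eef_pos: [0.5343, 0.3682, 0.0634]
orientation: [0.0, 1.0, 0.001, 0.001]
contact_force: [-1.4, -1.2, 2.8]
gripper_width: 0.0123
finger_force: 58.4
```

>>> apply_moves([
  {"delta_rot":[0,0,0],"dp":[0,0,0],"hand":1},
  {"delta_rot":[0,0,0],"dp":[0,0,0],"hand":1},
  {"delta_rot":[0,0,0],"dp":[0,0,0],"hand":1},
  {"delta_rot":[0,0,0],"dp":[0,0,0],"hand":1},
])

```text
time_s: 23.37
eef_pos: [0.5344, 0.3682, 0.0633]
orientation: [0.0, 1.0, 0.001, 0.001]
contact_force: [-0.6, -1.0, 6.3]
gripper_width: 0.0117
finger_force: 58.4
```

>>> apply_moves([
  {"delta_rot":[0,0,0],"dp":[0,0,-0.08],"hand":1},
  {"delta_rot":[0,0,0],"dp":[0,0,-0.25],"hand":1},
  {"delta_rot":[0,0,0],"dp":[0,0,-0.5],"hand":1},
  {"delta_rot":[0,0,0],"dp":[0,0,-0.75],"hand":1},
  {"delta_rot":[0,0,0],"dp":[0,0,-0.95],"hand":1},
  {"delta_rot":[0,0,0],"dp":[0,0,-1],"hand":1},
  {"delta_rot":[0,0,0],"dp":[0,0,-1],"hand":1},
])

```text
time_s: 23.95
eef_pos: [0.5343, 0.3683, 0.1641]
orientation: [0.0, 1.0, 0.001, 0.001]
contact_force: [0.2, 0.0, -0.3]
gripper_width: 0.0118
finger_force: 58.4
```

>>> apply_moves([
  {"delta_rot":[0,0,0],"dp":[0.12,-0.05,-0.05],"hand":1},
  {"delta_rot":[0,0,0],"dp":[0.35,-0.15,-0.05],"hand":1},
  {"delta_rot":[0,0,0],"dp":[0.6,-0.26,-0.05],"hand":1},
  {"delta_rot":[0,0,0],"dp":[0.83,-0.37,-0.05],"hand":1},
  {"delta_rot":[0,0,0],"dp":[0.925,-0.4,-0.05],"hand":1},
  {"delta_rot":[0,0,0],"dp":[0.925,-0.4,-0.05],"hand":1},
])

```text
time_s: 24.45
eef_pos: [0.4386, 0.3269, 0.1659]
orientation: [-0.001, 1.0, -0.001, -0.001]
contact_force: [0.2, 0.1, -0.4]
gripper_width: 0.0119
finger_force: 58.5
```

>>> apply_moves([
  {"delta_rot":[0,0,0],"dp":[0,-0.12,0],"hand":1},
  {"delta_rot":[0,0,0],"dp":[0,-0.35,0],"hand":1},
  {"delta_rot":[0,0,0],"dp":[0,-0.62,0],"hand":1},
  {"delta_rot":[0,0,0],"dp":[0,-0.85,0],"hand":1},
  {"delta_rot":[0,0,0],"dp":[0,-0.935,0],"hand":1},
  {"delta_rot":[0,0,0],"dp":[0,-0.94,0],"hand":1},
  {"delta_rot":[0,0,0],"dp":[0,-0.94,0],"hand":1},
  {"delta_rot":[0,0,0],"dp":[0,-0.94,0],"hand":1},
])

```text
time_s: 25.12
eef_pos: [0.4415, 0.235, 0.1667]
orientation: [-0.0, 1.0, 0.0, 0.0]
contact_force: [-0.4, -0.6, -0.2]
gripper_width: 0.0118
finger_force: 58.5
```

```bash
python3 look.py .4418 .2348 .014 pics/m10.png
```

```text
mean tcp [0.4412 0.2351 0.1667]
tcp [0.4411 0.2351 0.1667] yang 90.09964718155331 z [ 0.      0.0005 -1.    ] t 25.2167
dp [-0.0072 -0.0031  0.6668]
rot [0.0003 0.     0.0011]
```

>>> apply_moves([
  {"delta_rot":[0,0,0],"dp":[-0.006,0,0.0],"hand":1},
  {"delta_rot":[0,0,0],"dp":[-0.006,0,0.1],"hand":1},
  {"delta_rot":[0,0,0],"dp":[-0.006,0,0.22],"hand":1},
  {"delta_rot":[0,0,0],"dp":[-0.006,0,0.33],"hand":1},
  {"delta_rot":[0,0,0],"dp":[-0.006,0,0.42],"hand":1},
  {"delta_rot":[0,0,0],"dp":[-0.006,0,0.5],"hand":1},
  {"delta_rot":[0,0,0],"dp":[-0.006,0,0.57],"hand":1},
  {"delta_rot":[0,0,0],"dp":[-0.006,0,0.62],"hand":1},
  {"delta_rot":[0,0,0],"dp":[-0.006,0,0.66],"hand":1},
  {"delta_rot":[0,0,0],"dp":[-0.006,0,0.67],"hand":1},
])

```text
time_s: 26.05
eef_pos: [0.4414, 0.2336, 0.0992]
orientation: [-0.0, 1.0, -0.0, -0.0]
contact_force: [-0.0, -0.5, -0.5]
gripper_width: 0.012
finger_force: 58.5
```

>>> apply_moves([
  {"delta_rot":[0,0,0],"dp":[0,0,0.01],"hand":1},
  {"delta_rot":[0,0,0],"dp":[0,0,0.02],"hand":1},
  {"delta_rot":[0,0,0],"dp":[0,0,0.03],"hand":1},
  {"delta_rot":[0,0,0],"dp":[0,0,0.03],"hand":1},
  {"delta_rot":[0,0,0],"dp":[0,0,0.03],"hand":1},
])

```text
time_s: 26.47
eef_pos: [0.4417, 0.2338, 0.097]
orientation: [-0.0, 1.0, 0.0, 0.0]
contact_force: [0.5, 1.2, 0.2]
gripper_width: 0.0115
finger_force: 58.5
```

>>> apply_moves([
  {"delta_rot":[0,0,0],"dp":[0,0,0.01],"hand":1},
  {"delta_rot":[0,0,0],"dp":[0,0,0.015],"hand":1},
  {"delta_rot":[0,0,0],"dp":[0,0,0.02],"hand":1},
  {"delta_rot":[0,0,0],"dp":[0,0,0.025],"hand":1},
  {"delta_rot":[0,0,0],"dp":[0,0,0.03],"hand":1},
  {"delta_rot":[0,0,0],"dp":[0,0,0.03],"hand":1},
])

```text
time_s: 26.97
eef_pos: [0.442, 0.2338, 0.0943]
orientation: [0.0, 1.0, 0.0, 0.0]
contact_force: [-1.6, -1.6, 4.8]
gripper_width: 0.0113
finger_force: 58.9
```

Floor contact at TCP z 0.094. Release, rise and back off.

>>> apply_moves([
  {"delta_rot":[0,0,0],"dp":[0,0,0],"hand":0.75},
  {"delta_rot":[0,0,0],"dp":[0,0,0],"hand":0.65},
  {"delta_rot":[0,0,0],"dp":[0,0,0],"hand":0.55},
  {"delta_rot":[0,0,0],"dp":[0,0,0],"hand":0.45},
  {"delta_rot":[0,0,0],"dp":[0,0,0],"hand":0.4},
  {"delta_rot":[0,0,0],"dp":[0,0,0],"hand":0.4},
  {"delta_rot":[0,0,0],"dp":[0,0,-0.2],"hand":0.4},
  {"delta_rot":[0,0,0],"dp":[0,0,-0.5],"hand":0.4},
  {"delta_rot":[0,0,0],"dp":[0,0,-0.8],"hand":0.4},
  {"delta_rot":[0,0,0],"dp":[0,0,-1],"hand":0.4},
])

```text
time_s: 27.8
eef_pos: [0.4422, 0.234, 0.1962]
orientation: [0.0, 1.0, 0.001, 0.001]
contact_force: [0.4, 0.9, -0.1]
gripper_width: 0.0511
finger_force: 0.0
```

>>> apply_moves([
  {"delta_rot":[0,0,0],"dp":[0.2,0.15,-0.1],"hand":0.4},
  {"delta_rot":[0,0,0],"dp":[0.4,0.4,-0.3],"hand":0.4},
  {"delta_rot":[0,0,0],"dp":[0.6,0.7,-0.4],"hand":0.4},
  {"delta_rot":[0,0,0],"dp":[0.7,1,-0.4],"hand":0.4},
  {"delta_rot":[0,0,0],"dp":[0.7,1,-0.4],"hand":0.4},
  {"delta_rot":[0,0,0],"dp":[0.7,1,-0.4],"hand":0.4},
])

```text
time_s: 28.3
eef_pos: [0.3706, 0.3353, 0.2338]
orientation: [-0.002, 1.0, 0.0, 0.0]
contact_force: [0.2, -0.6, 0.1]
gripper_width: 0.0513
finger_force: 0.0
```

Run:
```python
from h import *
t=optics.camera('top')[:,:,::-1][190:370,380:460]; s=optics.camera('side')[:,:,::-1][130:270,270:460]
c=np.zeros((600,800,3),np.uint8); a=cv2.resize(t,(266,600),interpolation=cv2.INTER_CUBIC); b=cv2.resize(s,(530,390),interpolation=cv2.INTER_CUBIC)
c[:,:266]=a; c[:390,270:]=b; cv2.imwrite('pics/end.png',c); print(status.get_obs()['time_s'])
```

```text
28.4
```

View pics/end.png

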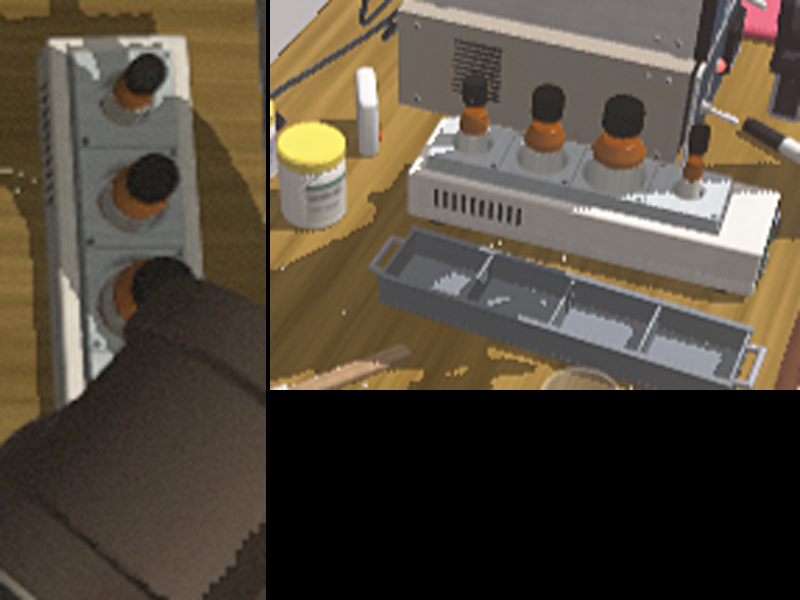

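All four bottles stand upright in bores b, c, d and a. The rack is empty, and the beaker and timer haven't moved.

```bash
python3 -c "
from plant import job
print(job.close_job())"
```

```text
the job is handed in; nothing more can be done
None
```

All four bottles are upright on the floors of their matching bores, heater order from far to near b, c, d, a. The job was handed in at about 28 s with the beaker and timer left in place; the hand-in returned no verdict.

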